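Seat the vial block on the shaker's locating pins

ROBOT

A 7-joint arm with a two-finger parallel gripper is mounted at the origin on the work surface. World frame = base frame: x ahead of the robot, y to its left, z up, the work surface at z = 0. Lengths are in m, angles in rad, forces in N, time in s.
With the tool pointing down it reaches from about 0.4 to 0.9 m from the base axis. Payload 5.5 kg.
Tool frame: the origin (TCP) lies between the finger pads; the fingertips stand 17 mm ahead of it and the grasp point (between the pads) lies 2 mm behind it; z points along the fingers, x is the direction in which the jaws open and shut, and the axes are right-handed (so a half turn about z gives the same grasp; the last joint's range is limited). The gripper opens to 92 mm and grips with 3 to 60 N. Pads are 19 mm wide; open, the fingers measure 130 mm over their backs; the gripper's body (75 mm by 190 mm) begins 47 mm behind the grasp point.
Start: joints at [-0.908, 0.501, -0.427, 1.55, 0.221, 1.138, -0.21], TCP at [0.253, 0.599, 0.244] pointing down, gripper open.
Joint ranges: [-2.88, 2.88], [-0.31, 2.03], [-1.54, 1.56], [0.2, 2.42], [-1.41, 4.55], [0.19, 2.02], [-2.57, 2.57]. Speed limits (rad/s): [2.57, 2.57, 3.14, 3.14, 3.14, 3.14, 3.14].

INTERFACE

Orientations are given as [roll, pitch, yaw] about the fixed x, y, z axes, in that order (R = Rz(yaw) Ry(pitch) Rx(roll)).
In Python, from bench import * gives the robot as it stands. The module is installed in compiled form; this text tells all that it offers. Calls block until the motion is done:
- reach(position, orientation): joint-space move of the TCP to a pose.
- move_straight(position, rotation=None, feed=0.15, max_force=None): straight line of the TCP; rotation=None keeps the orientation; feed is the mean speed in m/s. With max_force (N) it stops when the force on the tool has changed by that much, and returns True; else False.
- set_joints(angles): joint-space move.
- set_gripper(opening, squeeze=None): finger opening in m; squeeze is the grip in N (None keeps the last); returns when the fingers have stopped.
- wait(seconds).
- ik(position, orientation): joint angles nearest the present ones, or None.
- sense(): the state.
- get_image(name): name is "scene" or "top"; returns a dict with "color" (384x512x3 uint8, red, green, blue), "camera_matrix" (3x3 intrinsics, pixels), "rvec" (rotation vector, rad) and "tvec" (3), from world to camera coordinates, as OpenCV has them. Camera axes: x right, y down, z forward; pixel columns grow to the right and rows downward; lengths in m; the calibration is good to about 2 mm. A picture is of the moment at which its call begins. There is no depth.
A pose or a line that the arm cannot do raises Unreachable and nothing moves.
- job_done(): hands the job in, once; it reports no verdict.
The state is a dict: "clock": time; "q": joint angles; "joint_velocities": joint speeds; "effort": joint torques, N m; "position": TCP position; "tcp_rot": TCP orientation; "contact_force": force on the tool from outside, world axes, zero at the start; "moment": the same for the moment, N m; "finger_gap": finger opening in m.
Only numpy, scipy, OpenCV 4.12 (cv2) and the standard library are available. Lean on these libraries where they do the work, as an engineer would, in place of code of your own. Each camera call takes 0.05 s, during which the arm holds its last target. There are 200 camera calls.

TASK

The aluminium vial block on the block shaker has missed its two locating pins: it lies askew on top of them, with its front edge down on the heating plate. Using only the fingers of the gripper, nudge it sideways until both of its pin holes drop over the pins and it lies flat on the heating plate; do not grasp it, tip it up or lift it. Leave everything else where it stands.

Things in the scene. Friction and masses are not known exactly. Their poses are not given: they have to be found in the camera images.
- vial_block: loose bright aluminium block, 86 (its x) x 128 (its y) x 20 mm, about 0.45 kg, 24 empty wells; origin centre of its underside. It starts on both pin tips and its front (-x) bottom edge, tilted forward about 8 degrees, 14-28 mm towards the shaker's -x, up to 12 mm off in y, up to 0.12 rad off square. Pushed at its sides with a few N it slides, and stays. Seated: origin at plate_centre, axes as the shaker's
- hole_left (a point): centre, at the block's underside, of the block's 10 mm wide through hole for pin_left, on its middle line 42 mm from its origin along its +y. (The two smaller holes nearer the middle are for screws.)
- hole_right (a point): the same for the hole for pin_right, 42 mm from the block's origin along its -y
- shaker: heated block shaker, fixed: white housing 220 mm wide (y), 325 mm deep (x from -195 to +130 mm), sloping control panel at its front (-x). Origin on the bench below the centre of the heating plate, z up. The flat dark heating plate is 164 (x) x 184 mm (y), its top 112 mm above the origin; the housing around it is at most 95 mm high
- plate_centre (a point): the middle of the heating plate's top face, midway between the feet of the two pins; its axes are the shaker's
- pin_left (a point): tip of the steel locating pin on the shaker's +y side, 42 mm from plate_centre along y. Both pins are 8 mm in diameter and stand 9 mm above the heating plate, straight for 4.5 mm and then tapering to a 3 mm flat tip
- pin_right (a point): tip of the other pin, 42 mm from plate_centre along -y
- screw_a: loose knurled thumb screw standing head down on the housing behind the heating plate (head 16 mm wide and 9 mm high, 25 mm high in all); origin under its head. Leave it standing
- screw_b: second thumb screw like screw_a, beside it. Leave it standing
- rack: white plastic vial rack 50 by 120 by 28 mm on the bench at the left (+y) of the shaker; origin centre of its underside. Leave it
- vial_a: amber vial with black cap, 12 mm wide and 34 mm high, standing in the rack, origin under its foot. Leave it
- vial_b: second amber vial in the rack, like vial_a. Leave it
- driver: screwdriver 190 mm long lying on the bench at the right (-y) of the shaker, origin on the bench under its middle. Leave it
- tube_block: another aluminium block, 86 by 128 by 45 mm with eight large wells, on the bench at the left; origin centre of its underside. Leave it
- beaker: glass beaker 68 mm wide and 95 mm high on the bench at the right; origin centre of its underside. Leave it
Not all that is in view belongs to the job. Several things have the shape of the vial_block; the one meant has the colours described above.

How it is judged:
At the end, for the whole second after the job is handed in: The vial block is at rest flat on the heating plate over both pins: its origin within 2.5 mm of plate_centre sideways and less than 1.5 mm above the plate, tilted under 0.02 rad and within 0.06 rad of square (horizontal distance between vial_block and plate_centre below 0.0025 m and z of vial_block in the frame of plate_centre below 0.0015 m and angle between vial_block's own z axis and vertical below 0.02 rad and angle between the y axis of vial_block and the y axis of shaker, either way round below 0.06 rad and linear speed of vial_block below 0.01 m/s); the robot touches nothing.
It fails at once if the vial block is lifted (its origin more than 15 mm above the heating plate) or tipped up (tilted more than 0.3 rad) (z of vial_block in the frame of plate_centre above 0.015 m or angle between vial_block's own z axis and vertical above 0.3 rad).
It fails at once if the vial block is pushed with something other than the fingers (contact force between the arm and vial_block above 2 N).
It fails at once if a thumb screw is knocked (moved more than 8 mm or tipped over) (distance of any of screw_a, screw_b from where it was at the start of the episode above 0.008 m or angle between any of screw_a, screw_b's own z axis and vertical above 0.4 rad).
It fails at once if the rack or a vial is moved more than 15 mm (distance of any of rack, vial_a, vial_b from where it was at the start of the episode above 0.015 m).
It fails at once if the screwdriver, the tube block or the beaker is moved more than 20 mm (distance of any of driver, tube_block, beaker from where it was at the start of the episode above 0.02 m).
It also fails if it takes over 67 s, if anything falls off the work surface, if the arm or the gripper's body presses on something with over 40 N, if the wrist force passes 120 N, or if a joint passes its speed limit or range.

## Working session

There is one attempt and no reset: what is moved stays moved. The work goes in short steps, each a Python script; the robot and the scene stay as the last script left them, time stands still between calls to the robot, and variables do not carry over. Pictures are saved under pics/ and viewed, about 8 in all and at most 12, crops included, and the job is handed in when it is done.

```bash
mkdir -p pics; cat > h.py <<'E'
from bench import *
import numpy as np, cv2
def cam(n):
    d=get_image(n); R=cv2.Rodrigues(np.array(d["rvec"],float))[0]; t=np.array(d["tvec"],float).ravel()
    return d["color"],np.array(d["camera_matrix"],float),R,t
def ray(c,uv):
    _,K,R,t=c; d=R.T@np.linalg.inv(K)@np.array([uv[0],uv[1],1.]); return -R.T@t,d
def onz(c,uv,z):
    o,d=ray(c,uv); return o+d*(z-o[2])/d[2]
def tri(c1,u1,c2,u2):
    o1,d1=ray(c1,u1);o2,d2=ray(c2,u2)
    A=np.stack([d1,-d2],1); s=np.linalg.lstsq(A,o2-o1,rcond=None)[0]
    a=o1+d1*s[0];b=o2+d2*s[1]; return (a+b)/2,np.linalg.norm(a-b)
def proj(c,p):
    _,K,R,t=c; q=K@(R@np.array(p)+t); return q[:2]/q[2]
def save(c,f,box=None,s=1):
    im=c[0] if box is None else c[0][box[1]:box[3],box[0]:box[2]]
    cv2.imwrite('pics/'+f,cv2.resize(im[:,:,::-1],None,fx=s,fy=s,interpolation=cv2.INTER_CUBIC))
E
python3 - <<'E'
from h import *
for n in("scene","top"):
    c=cam(n); save(c,n+'0.png',None,1.5); print(n,-c[2].T@c[3],c[2][2],c[1][0,0])
print(sense())
E
```

```text
scene [1.07055441 0.82085761 1.06070223] [-0.37325398 -0.60672048 -0.70183455] 484.44158918913996
top [0.47736724 0.00880688 1.10412963] [ 0.07984568  0.0254958  -0.99648112] 354.4714034071607
{'clock': 0.1, 'q': array([-0.90780866,  0.50177492, -0.42678543,  1.55130913,  0.22081451,
        1.1382841 , -0.2103206 ]), 'joint_velocities': array([ 0.00119531, -0.00123176, -0.00016117, -0.0036372 , -0.00195538,
        0.0005702 ,  0.00151387]), 'effort': array([-1.15530356e-02, -5.67867887e+01, -5.83843276e+00, -2.79914528e+01,
       -6.89327996e-02,  2.40607909e-02,  3.43874228e-05]), 'position': array([0.2528219 , 0.59818781, 0.24278214]), 'tcp_rot': array([-3.14154179e+00,  1.72205209e-03,  1.17101594e+00]), 'contact_force': array([-1.19793851,  0.12477773,  1.15890561]), 'moment': array([-0.0236581 , -0.01157625, -0.0050248 ]), 'finger_gap': 0.09175648972709932}
```

View pics/scene0.png

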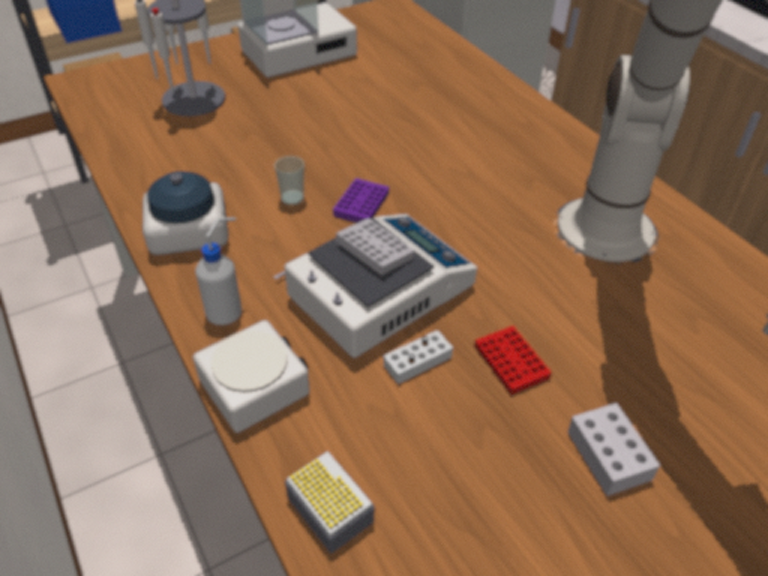

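View pics/top0.png

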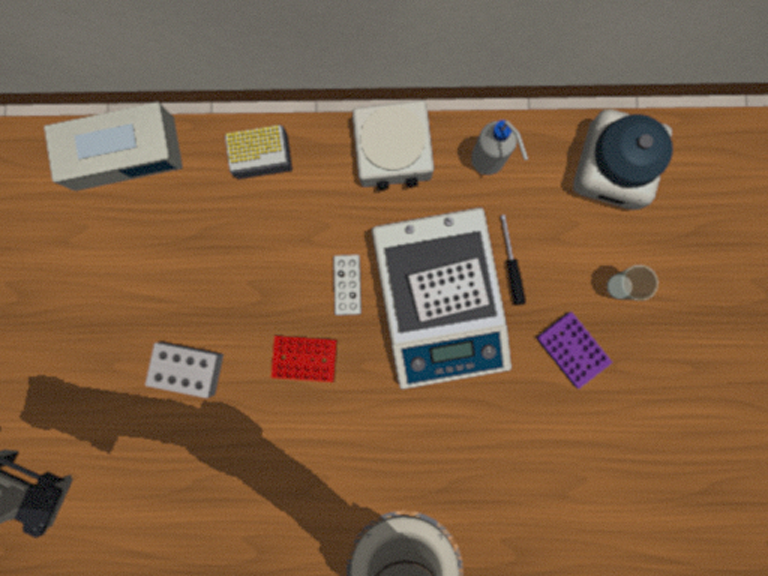

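The aluminium plate-shaped things in the top view (raw pixels) are the bright 24-well block on the shaker at (299,193), the red block at (203,239), the purple block at (383,233) and the thick 8-well tube_block at (122,246). By the description I want the one on the shaker, so I'll check it in a crop.

```bash
python3 - <<'E'
from h import *
a=cam("top");b=cam("scene")
A=cv2.resize(a[0][135:262,240:350],None,fx=4.6,fy=4.6,interpolation=cv2.INTER_CUBIC)
B=cv2.resize(b[0][135:240,185:322],None,fx=2.7,fy=2.7,interpolation=cv2.INTER_CUBIC)
A=A[:,:400] if 0 else A
h=A.shape[0];cv2.imwrite('pics/crop1.png',A[:,:,::-1])
cv2.imwrite('pics/crop2.png',cv2.resize(b[0][135:240,185:322],None,fx=5,fy=5,interpolation=cv2.INTER_CUBIC)[:,:,::-1])
g=a[0].max(2)
for r in (165,195,225): print(r,g[r,245:345:2])
print(a[0][170,270],a[0][195,300],a[0][235,290],b[0][190,250],b[0][160,250])
E
```

```text
165 [ 93  86  85 165 196 175 109  86  75  65  71  70  65  71  69  69  72  70
  68  68  66  69  68  74  74  73  72  66  76  69  69  70  67  75  72  71
  70  72  80 184 197 161 136 144 145 135  87 131 146 140]
195 [139 142 130  79  81 115 186 198 124  69  67  74  71  70  51 129 192 192
 192 147 146 196 197 166 123 194 196 195 198 189 194 196 127 109 187 108
  54 149 198 182  80  91 196 197 149 142 138  92  37  21]
225 [137 134 136 134 137  90  76  73 136 197 196 196 201 199 198 198 197 192
 192 194 189 186 185 184 180 194 191 188 179 172 145 128 105  89  79  80
  82  87  83  85  82  87  88  85 128 194 189 148 139 143]
[70 69 72] [194 198 197] [67 93 88] [75 73 79] [180 173 176]
```

View pics/crop1.png

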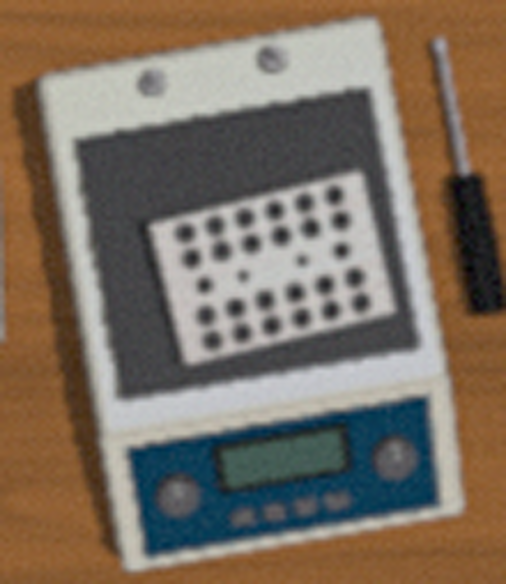

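View pics/crop2.png

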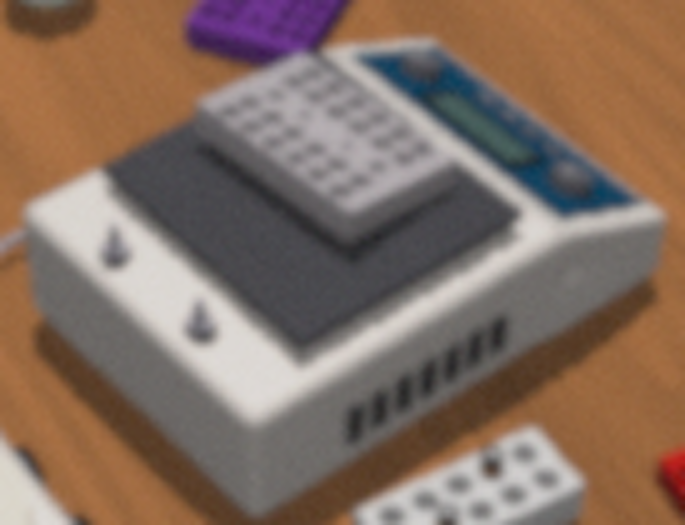

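The crops confirm the target: a bright aluminium 24-well block on the dark plate, well short of the back screws and turned more than the plate. In the top crop its corners are about (148,222), (358,170), (397,312) and (185,365). Next I'll measure the corners precisely.

```bash
cat >> h.py <<'E'
def order(q,c,z):  # order 4 px corners by world: fl, fr, br, bl (front=-x, left=+y)
    P=[onz(c,p,z)[:2] for p in q]; m=np.mean(P,0)
    return [q[i] for i in sorted(range(4),key=lambda i:(np.arctan2(*(P[i]-m)[::-1])-np.pi/2)%(2*np.pi))]
def quad(mask):
    n,l,s,_=cv2.connectedComponentsWithStats(mask.astype(np.uint8)); k=1+np.argmax(s[1:,4])
    ct=cv2.findContours((l==k).astype(np.uint8),cv2.RETR_EXTERNAL,cv2.CHAIN_APPROX_NONE)[0][0]
    h=cv2.convexHull(ct); e=.01
    ap=h
    while len(ap)>4: e+=.005; ap=cv2.approxPolyDP(h,e*cv2.arcLength(h,True),True)
    q=ap[:,0].astype(float); hp=ct[:,0].astype(float); L=[]
    for i in range(4):   # refit each side by its contour points
        a,b=q[i],q[(i+1)%4]; d=(b-a)/np.linalg.norm(b-a); s=(hp-a)@d; o=abs((hp-a)@[-d[1],d[0]])
        p=hp[(o<1.6*4)&(s>.12*np.linalg.norm(b-a))&(s<.88*np.linalg.norm(b-a))]
        L.append(cv2.fitLine(p.astype(np.float32),cv2.DIST_HUBER,0,.01,.01).ravel())
    out=[]
    for i in range(4):
        l,m=L[i-1],L[i]; A=np.array([[l[0],-m[0]],[l[1],-m[1]]],float); t=np.linalg.solve(A,[m[2]-l[2],m[3]-l[3]])
        out.append(np.array([l[2]+t[0]*l[0],l[3]+t[0]*l[1]]))
    return out
S=4
def up(c,box): return cv2.resize(cv2.GaussianBlur(c[0],(3,3),.7)[box[1]:box[3],box[0]:box[2]],None,fx=S,fy=S,interpolation=cv2.INTER_CUBIC).astype(int)
def back(q,box): return [(p+.5)/S-.5+np.array(box[:2]) for p in q]
E
cat > m.py <<'E'
from h import *
a=cam("top")
bx=(252,148,336,228); im=up(a,bx); mx=im.max(2); sat=mx-im.min(2)
# plate: dark grey; hull includes block
pl=back(quad(((mx<130)&(sat<45))),bx)
bl0=cv2.convexHull(np.array(pl,np.float32))
pm=np.zeros(a[0].shape[:2],np.uint8); cv2.fillConvexPoly(pm,np.int32(bl0),1); pm=cv2.erode(pm,np.ones((5,5)))
pmu=cv2.resize(pm[bx[1]:bx[3],bx[0]:bx[2]],None,fx=S,fy=S,interpolation=cv2.INTER_NEAREST)
bl=back(quad((mx>128)&(pmu>0)),bx)
pl=order(pl,a,.112); bl=order(bl,a,.135)
v=(im.astype(np.uint8)).copy()
for q,col in((pl,(255,0,0)),(bl,(0,255,0))):
    cv2.polylines(v,[np.int32([((p-bx[:2])+.5)*S-.5 for p in q])],True,col,1)
cv2.imwrite('pics/fit.png',v[:,:,::-1])
E
python3 - <<'E'
from m import *
print('px plate',np.round(pl,1).tolist(),'block',np.round(bl,1).tolist())
P=np.array([onz(a,p,.112) for p in pl])[:,:2]
print(P.round(4),[np.linalg.norm(P[i]-P[i-1]).round(4) for i in range(4)])
for z in (.132,.144):
    B=np.array([onz(a,p,z) for p in bl])[:,:2]; print(z,B.round(4),[np.linalg.norm(B[i]-B[i-1]).round(4) for i in range(4)])
b=cam("scene")
# plate corners in scene by eye from crop2 (5x, offset 185,135): fl, br?, visible: left-front, left-back, right-back
for name,p,px in(("plate FL",pl[0],(518,215)),("plate BL",pl[3],(303,355)),("plate BR",pl[2],(105,168)),
   ("blk FL",bl[0],(458,155)),("blk BL",bl[3],(348,212)),("blk BR",bl[2],(200,102)),("blk FR",bl[1],(305,52))):
    print(name,[x.round(4) for x in tri(a,p,b,((px[0]+.5)/5-.5+185,(px[1]+.5)/5-.5+135))])
E
```

```text
px plate [[265.7, 221.5], [330.5, 210.0], [319.7, 153.5], [255.5, 165.0]] block [[280.0, 213.9], [325.6, 202.4], [318.1, 171.6], [272.2, 183.4]]
[[ 0.4724  0.0081]
 [ 0.504  -0.1723]
 [ 0.6632 -0.1451]
 [ 0.6317  0.0362]] [np.float64(0.1618), np.float64(0.1831), np.float64(0.1615), np.float64(0.184)]
0.132 [[ 0.4933 -0.0312]
 [ 0.5242 -0.1557]
 [ 0.609  -0.1368]
 [ 0.5771 -0.0103]] [np.float64(0.0865), np.float64(0.1283), np.float64(0.0869), np.float64(0.1305)]
0.144 [[ 0.4931 -0.0307]
 [ 0.5236 -0.1537]
 [ 0.6074 -0.135 ]
 [ 0.5759 -0.01  ]] [np.float64(0.0854), np.float64(0.1267), np.float64(0.0859), np.float64(0.1289)]
plate FL [array([0.474 , 0.0069, 0.105 ]), np.float64(0.0039)]
plate BL [array([0.6338, 0.0365, 0.0996]), np.float64(0.0002)]
plate BR [array([ 0.6641, -0.1459,  0.1051]), np.float64(0.0009)]
blk FL [array([ 0.4936, -0.0315,  0.1298]), np.float64(0.0008)]
blk BL [array([ 0.5773, -0.0109,  0.1408]), np.float64(0.0026)]
blk BR [array([ 0.607 , -0.1349,  0.14  ]), np.float64(0.0021)]
blk FR [array([ 0.5243, -0.1564,  0.128 ]), np.float64(0.0)]
```

View pics/fit.png

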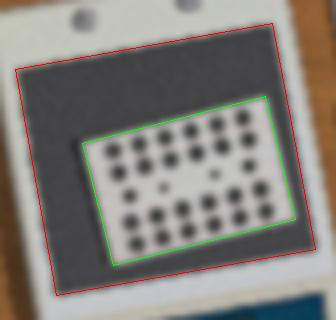

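Measured sizes match (plate 162x184, block 86x128). In the shaker frame the block is off by about x −17 mm, y −11 mm and yaw +0.072. I'll start with the sideways push at the −y side, using two spread fingers so it also squares the block.

```bash
cat >> h.py <<'E'
C=np.array([.5678,-.0683,.112]); YAW=.1735
def W(x,y,z):  # shaker-plate frame -> world
    c,s=np.cos(YAW),np.sin(YAW); return C+[c*x-s*y,s*x+c*y,z]
def st(tag=''):
    s=sense(); d=s["position"]-C; c,q=np.cos(YAW),np.sin(YAW)
    f=s["contact_force"]; print(tag,'t%.1f'%s["clock"],'tcp',np.round([c*d[0]+q*d[1],-q*d[0]+c*d[1],d[2]],4),'F',np.round([c*f[0]+q*f[1],-q*f[0]+c*f[1],f[2]],2))
E
cat > est.py <<'E'
from m import *
def est(tilt):
    # block underside origin and yaw in the shaker frame, from its top-face corners
    zf=.112+.020*np.cos(tilt); zb=zf+.086*np.sin(tilt)
    B=np.array([onz(a,p,z)[:2] for p,z in zip(bl,(zf,zf,zb,zb))])
    Pl=np.array([onz(a,p,.112)[:2] for p in pl]); 
    yv=(B[0]-B[1])+(B[3]-B[2]); yaw=np.arctan2(-yv[0],yv[1])-YAW
    d=B.mean(0)-C[:2]; c,s=np.cos(YAW),np.sin(YAW); e=np.array([c*d[0]+s*d[1],-s*d[0]+c*d[1]])
    e[0]+=.02*np.sin(tilt)
    print('block off',e.round(4),'yaw',yaw.round(3),'depth',np.linalg.norm((B[3]-B[0]+B[2]-B[1])/2).round(4),'plate c',Pl.mean(0).round(4))
E
python3 - <<'E'
from h import *
o=[np.pi,0,YAW]
o2=[np.pi,0,YAW-np.pi/2]; o3=[np.pi,0,YAW+np.pi/2]
for p,r in((W(-.017,-.105,.1),o),(W(-.017,-.0735,.023),o),(W(-.09,0,.023),o2),(W(-.09,0,.023),o3)):
    q=ik(p,r); print(None if q is None else np.round(q,2))
set_gripper(.04); reach(W(-.017,-.105,.1),o); st('above')
move_straight(W(-.017,-.105,.022),feed=.08); st('down')
print(move_straight(W(-.017,-.0745,.022),feed=.02,max_force=12)); st('pushed')
move_straight(W(-.017,-.105,.022),feed=.1); st()
move_straight(W(-.05,-.2,.15),feed=.2);
from est import est; est(.14)
E
```

```text
[ 0.08  0.41  0.22  1.74 -0.1   1.    0.51]
[ 0.09  0.48  0.15  1.83 -0.09  0.84  0.45]
[-0.15  0.34  0.31  2.07 -0.15  0.76 -1.14]
[ 0.16  0.33 -0.05  2.06  0.02  0.75  1.84]
above t4.2 tcp [-0.0163 -0.1037  0.0999] F [-0.61 -0.01  0.07]
down t5.3 tcp [-0.0165 -0.1053  0.0226] F [0.43 0.29 0.75]
False
pushed t7.0 tcp [-0.0168 -0.0744  0.022 ] F [-1.23 -1.36 -0.05]
 t7.5 tcp [-0.0171 -0.1055  0.0219] F [-0.16  0.42 -0.47]
block off [0.0023 0.0285] yaw 0.38 depth 0.0519 plate c [ 0.5534 -0.069 ]
```

View pics/fit.png

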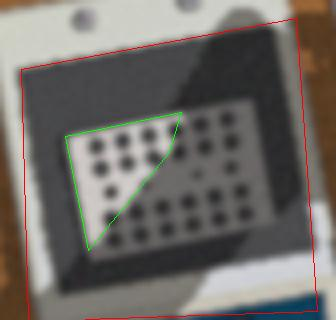

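The picture shows the gripper's shadow across the block, so that fit is no good. I'll keep the plate outline from the first measurement, move clear to the +y side and measure again.

```bash
sed -i 's/^pl=back.*/pl=np.array([[265.7,221.5],[330.5,210.0],[319.7,153.5],[255.5,165.0]])/' m.py
python3 - <<'E'
from h import *
o3=[np.pi,0,YAW+np.pi/2]
set_gripper(.075); move_straight(W(-.05,-.1,.17),feed=.3);reach(W(-.06,.25,.17),o3); st()
from est import est; est(.14)
E
```

```text
t11.0 tcp [-0.0594  0.2481  0.1698] F [ 0.12 -0.28  0.46]
block off [-0.0143  0.0007] yaw 0.026 depth 0.085 plate c [ 0.5678 -0.0684]
```

View pics/fit.png

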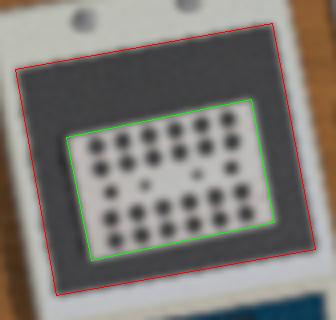

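The outline fits cleanly: y off +0.7 mm, x −14.3 mm, yaw +0.026. Now the push from the front with both spread fingers, in small steps, watching the force.

```bash
python3 - <<'E'
from h import *
o3=[np.pi,0,YAW+np.pi/2]
reach(W(-.09,0,.1),o3); move_straight(W(-.09,0,.022),feed=.08); st('down')
for x in (-.072,-.066,-.062,-.059,-.057,-.055,-.054,-.053,-.052):
    r=move_straight(W(x,0,.022),feed=.02,max_force=10); wait(.1); st(r)
    if r: break
move_straight(W(-.09,0,.022),feed=.1); move_straight(W(-.09,0,.15),feed=.2)
reach(W(-.06,.25,.17),o3); st()
from est import est; est(.14); est(0)
E
```

```text
down t13.2 tcp [-0.0895 -0.0002  0.0225] F [0.94 0.96 0.43]
False t14.4 tcp [-0.0722 -0.      0.022 ] F [ 0.11 -0.17 -0.47]
False t14.9 tcp [-0.0668  0.0004  0.0217] F [-4.53  2.67  2.36]
False t15.4 tcp [-0.0625 -0.0002  0.0218] F [-3.98 -0.05  0.41]
False t15.8 tcp [-0.0576 -0.0002  0.0225] F [0.3  0.51 0.37]
False t16.1 tcp [-0.0568 -0.      0.022 ] F [ 0.32  0.37 -0.56]
False t16.5 tcp [-0.055 -0.     0.022] F [-0.2   0.45  0.08]
False t16.8 tcp [-0.054  0.     0.022] F [0.43 0.37 0.26]
False t17.2 tcp [-0.053  0.     0.022] F [ 0.79 -0.74 -0.37]
False t17.5 tcp [-0.0521 -0.      0.022 ] F [ 0.08 -0.24  1.24]
 t19.9 tcp [-0.0601  0.2482  0.1692] F [-0.2   0.16 -0.76]
block off [ 0.0017 -0.0009] yaw -0.001 depth 0.0838 plate c [ 0.5678 -0.0684]
block off [-0.0004 -0.0015] yaw -0.001 depth 0.0852 plate c [ 0.5678 -0.0684]
```

View pics/fit.png

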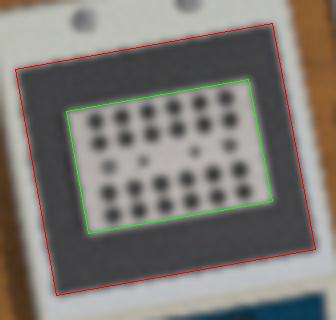

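Force vanished at x ≈ −0.060, as if it dropped in. The hole centres now look filled with pin grey, offset (−0.4,−1.5) mm and yaw 0. I'll check flatness in the scene view, then test that the pins hold it with a gentle push from the front.

```bash
python3 - <<'E'
from h import *
reach(W(-.09,.02,.19),[np.pi,0,YAW+np.pi/2]) if 0 else None
b=cam("scene"); save(b,'crop3.png',(185,135,322,240),5)
from m import bl,a
np.save('bl.npy',np.array(bl))
# expected seated top and bottom corners in the scene crop
for z in(0,.02):
    print(z,[np.round((proj(b,W(x,y,z))-[185,135]+.5)*5-.5).tolist() for x,y in((-.043,.064),(-.043,-.064),(.043,-.064),(.043,.064))])
E
```

```text
0 [[444.0, 210.0], [302.0, 96.0], [187.0, 157.0], [327.0, 278.0]]
0.02 [[445.0, 184.0], [302.0, 70.0], [186.0, 131.0], [328.0, 252.0]]
```

View pics/crop3.png

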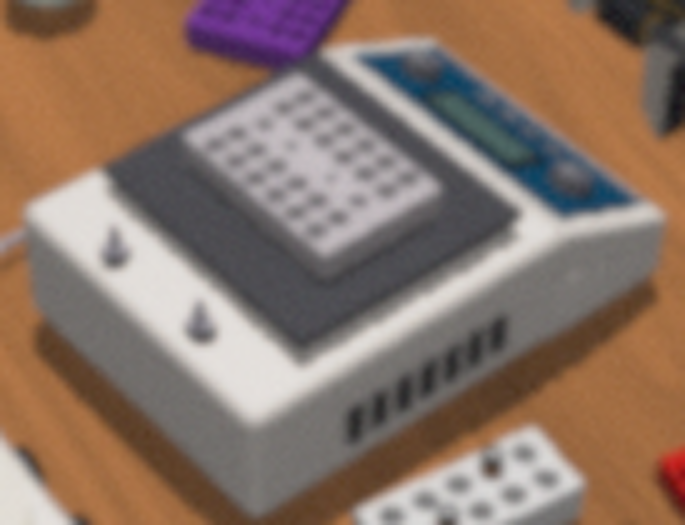

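Seated top corners seen at (442,187), (184,135) and (325,255) match the predicted flat pose (445,184), (186,131) and (328,252) to a uniform 3–4 px, about 3 mm. The gap shadow is gone too. Last comes the gentle hold test, then a retreat and the hand-in.

```bash
python3 - <<'E'
from h import *
o3=[np.pi,0,YAW+np.pi/2]
reach(W(-.09,0,.1),o3); move_straight(W(-.09,0,.022),feed=.1); move_straight(W(-.058,0,.022),feed=.1);wait(.2);st()
r=move_straight(W(-.047,0,.022),feed=.015,max_force=6); st(r)
move_straight(W(-.09,0,.022),feed=.1); move_straight(W(-.09,0,.15),feed=.2)
reach(W(-.06,.25,.17),o3)
from est import est; est(0)
st()
E
```

```text
t22.6 tcp [-0.0588 -0.0001  0.0219] F [ 1.08  0.4  -0.27]
True t23.2 tcp [-0.0517  0.0001  0.0214] F [-0.15 -0.53  0.29]
block off [ 0.0005 -0.0015] yaw 0.002 depth 0.0852 plate c [ 0.5678 -0.0684]
 t25.5 tcp [-0.06    0.2477  0.1693] F [0.17 0.63 0.33]
```

```bash
python3 -c "
from bench import *
job_done()"
```

```text
the job is handed in; nothing more can be done
```

I nudged the vial block onto its pins and handed the job in at about 25.5 s of the 67 s. The hand-in reported no verdict, so this rests on my own checks.

**What I did:** two spread fingertips pushed the block's −y side about 11 mm towards +y, which also turned it nearly square. Two spread fingertips then pushed its front edge towards +x until it dropped over the pins. I did not grasp or lift it.

**Last checks:**
- **Position:** the top view puts the block's origin about (+0.5, −1.5) mm from plate_centre, with yaw 0.002 rad. The 1.5 mm in y is more than the roughly 1 mm of play the pins allow, but within the 2 mm calibration.
- **Flatness:** in the scene view three top corners lie a uniform 3–4 px (about 3 mm) from the predicted flat pose, and the shadow gap under the block is gone. I read those corners by eye.
- **Hold test:** a gentle push from the front stopped at the 6 N limit with the fingers where the seated front face should be. The block shifted only about 0.9 mm, which fits the play in the holes.
- **Other objects:** the screws were still standing in the scene crop. I did not measure the other objects again, but the arm stayed clear of them.

**One failed check:** the first picture after the side push was useless because the gripper's shadow lay across the block. I retook it with the arm moved clear. The plate height read from the two views was 100–105 mm, against 112 mm in the text. I put that down to corners read by eye and used 112 mm, which gave the right plate and block sizes.

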